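Wind out a shielded sample and hold the survey probe over it

ROBOT

A 6-joint arm with a two-finger parallel gripper is mounted at the origin on the work surface. World frame = base frame: x ahead of the robot, y to its left, z up, the work surface at z = 0. Lengths are in mm, angles in rad, forces in N, time in s.
With the tool pointing down it reaches from about 300 to 775 mm from the base axis. Payload 14.6 kg.
Tool frame: the origin (TCP) lies between the finger pads; the fingertips stand manip.nose_length ahead of it and the grasp point (between the pads) lies 11 mm behind it (manip.nose_length is the distance from the TCP to the fingertips, in mm); z points along the fingers, y is the line along which they close (so a half turn about z gives the same grasp; the last joint's range is limited). The gripper opens to 94 mm and grips with 3 to 60 N. Pads are 16 mm wide; open, the fingers measure 119 mm over their backs; the gripper's body (75 mm by 177 mm) begins 78 mm behind the grasp point.
Start: joints at [1.251, 0.3, 1.521, -0, 1.321, -0.067], TCP at [137.562, 532.509, 213.446] pointing down, gripper open.
Joint ranges: [-3.03, 3.03], [-0.79, 2.21], [0.23, 2.52], [-1.04, 4.18], [0, 3.07], [-2.55, 2.55]. Speed limits (rad/s): [2.22, 2.22, 2.57, 3.14, 3.14, 3.14].

INTERFACE

Orientations are given as [roll, pitch, yaw] about the fixed x, y, z axes, in that order (R = Rz(yaw) Ry(pitch) Rx(roll)).
In Python, from cell import manip, cams, job gives the robot as it stands.
- The arm moves only by the tool jog_arm, never from a script. Its argument "commands" is a list of rows, each an object of numbers: "dx", "dy", "dz": the shift along the tool's x, y, z each as a share of 40 mm, from -1 to 1; "ax", "ay", "az": the turn, a rotation vector about the tool's x, y, z each as a share of 10 degrees, from -1 to 1; "gripper": the closure, from 0 (fully open) to 1 (shut). A call has 1 to 10 rows; each row shifts and turns the commanded pose from where the row before left it, along the tool's axes as they then stand; what a row does not reach is not made up. A row lasts 1/8 s, in which the tool goes at most 62.5 mm and 10.7 degrees, less where a joint would pass 70% of its speed; a pose out of reach is approached as far as the arm can. A call with a number of a shift or a turn outside -1 to 1 is refused whole. A call with a gripper value outside its range is refused whole. The fingers move at their own pace and stop on an object; "squeeze" is the grip in N (left out, the last holds). Time passes only in rows, so rows that do not move let the fingers close. It gives the time, the measured TCP pose, the force, the opening and the grip force at its end, in the units of the state.
- manip.read_state(): the state, without advancing time (a new reading comes with each control period).
- cams.camera(name): name is "scene" or "top" or "wrist"; returns a dict with "image" (400x640x3 uint8, red, green, blue), "fx", "fy", "cx", "cy" (pixels), "dist_coeffs" ([k1, k2, p1, p2, k3] as OpenCV has them; the pictures are not rectified), "world_to_cam" (4x4, takes a point from world to camera coordinates). Camera axes: x right, y down, z forward; pixel columns grow to the right and rows downward; lengths in mm; the calibration is good to about 2 mm. A picture is of the moment at which its call begins. There is no depth.
- job.sign_off(): hands the job in; it is judged then, once.
The state is a dict: "clock": time; "joints": joint angles; "qd": joint speeds; "effort": joint torques, N m; "eef_pos": TCP position; "eef_rot": TCP orientation; "wrist_force": force on the tool from outside, world axes, zero at the start; "moment": the same for the moment, N m; "finger_gap": finger opening in mm; "finger_force": force on a finger pad.
Only numpy, scipy, OpenCV 4.12 (cv2) and the standard library are available. Lean on these libraries where they do the work, as an engineer would, in place of code of your own. Each camera call takes 0.05 s, during which the arm holds its last target. There are 200 camera calls.

TASK

Wind the small crank clockwise (seen from above) until the sample tray is all the way out of its blue shield, moving the tray only by the crank. Then pick up the yellow survey probe by its handle, lift it over the brick wall without touching the wall, and hold it level, centred and squared up about 1 cm above the orange sample frame, never touching the tray or sample. Finish holding it still there in the gripper (do not set it down), and leave the bottle, beaker and jar as they stand.

Things in the scene. Friction and masses are not known exactly. Their poses are not given: they have to be found in the camera images.
- unit: Fixed sample unit. Origin on the bench, under the centre of its blue shield housing (90 x 130 mm, roof at 112 mm, open towards the unit's -x). Aluminium base 130 mm wide and 12 mm high from x = -190 to +60 mm. Grey gearbox 100 mm high under the crank at x = -70 to +10, y = +65 to +150 mm. z up, yaw varies.
- tray: White sample tray, 62 (x) x 100 (y) mm, sliding out along the unit's -x, its axes parallel to the unit's. Its top is 25 mm above the bench; in its middle lies the orange sample frame, 50 x 80 mm, top at 30 mm. Do not touch it. Its origin is under its centre, 12 mm above the bench.
- sample (a point): Centre of the orange sample frame's top, 30 mm above the bench. Axes as the unit's: y along the frame's long (80 mm) side, z up. In the unit's frame it lies at y = 0 and goes from x = 0 (inside, under the roof) to x = -110 mm (fully out at the stop), 8 mm per rad of crank (50 mm per turn).
- crank (a joint): Crank angle in rad, growing clockwise seen from above: 0 = inside stop, 13.75 (about 2.2 turns) = outside stop. Starts between 0 and 1.1. Stiff by friction, about 3 N at the knob, stays where it is left. At 0 the crank arm points along the unit's -x.
- crank_axis (a point): Point on the crank's vertical axis, 115 mm above the bench (mid-thickness of the steel crank arm). Unit frame: x = -30, y = +120 mm. Axes as the unit's.
- knob_grip (a point): Grip point in the red upright crank knob, a cylinder 22 mm in diameter and 50 mm high that spins freely on its pin, 45 mm from the crank axis. The point is on the knob's axis, 153 mm above the bench; the knob runs from 123 to 173 mm, the crank arm's top is at 119 mm.
- wall: Fixed wall of three courses of lead bricks, grey with a yellow top course: 300 (x) x 50 (y) x 150 mm high, between dock and unit. Origin under its centre, long axis x. Do not touch it with the probe.
- dock: Fixed blue plastic pad 90 x 130 mm, 12 mm high, on which the probe lies at the start. Origin under its centre.
- probe: Yellow survey probe, loose, 0.25 to 0.49 kg: flat head 60 (x) x 100 (y) x 30 mm, the underside is the measuring face. Origin at the centre of the underside, z up. Above runs a white handle bar along y, 20 mm wide (x), 100 mm long, from 52 to 76 mm above the underside, on two end posts (72 mm clear between them); 22 mm free under the bar. Grip it across x at mid-length. Either way round serves.
- reagent_bottle: Amber reagent bottle with a white cap, loose, 60 mm in diameter, 140 mm high. Origin under its centre. Leave alone.
- beaker: White plastic beaker, loose, 64 mm in diameter, 85 mm high. Origin under its centre. Leave alone.
- jar: Blue jar with a white lid, loose, 60 mm in diameter, 70 mm high. Origin under its centre. Leave alone.

How it is judged (in metres and radians):
On the way, in this order (a step that is already met when the one before it is completed fails the run):
1. the tray is wound all the way out (at least 104 of 110 mm) (x of sample in the frame of unit below -0.104 m), for 0.1 s.
2. the probe is lifted clear of its dock (height (world z) of probe above 0.04 m and contact force between probe and the fingers above 1 N and contact force between probe and dock below 0.1 N), for 0.05 s.
3. the probe passes above the wall (height (world z) of probe above 0.15 m and y of probe in the frame of wall between -0.06 and 0.06 m and x of probe in the frame of wall between -0.2 and 0.2 m), for 0.02 s.
At the end, for the whole second after the job is handed in: Tray at least 104 mm out; probe held still in the gripper, touching nothing else, underside 4 to 18 mm above the sample frame, centred within 10 mm, level within 0.10 rad, long sides parallel within 0.15 rad; bottle, beaker and jar upright within 30 mm of their start (x of sample in the frame of unit below -0.104 m and horizontal distance between probe and sample below 0.01 m and z of probe in the frame of sample between 0.004 and 0.018 m and angle between probe's own z axis and vertical below 0.1 rad and angle between the y axis of probe and the y axis of sample, either way round below 0.15 rad and contact force between probe and the fingers above 2 N and contact force between probe and unit below 0.2 N and contact force between probe and wall below 0.2 N and linear speed of probe below 0.02 m/s and distance of each of reagent_bottle, beaker, jar from where it was at the start of the episode below 0.03 m and angle between each of reagent_bottle, beaker, jar's own z axis and vertical below 0.2 rad and contact force between probe and reagent_bottle below 0.2 N and contact force between probe and beaker below 0.2 N and contact force between probe and jar below 0.2 N); the arm keeps its last pose, push and grip.
It fails at once if the probe touches the tray or sample (contact force between probe and tray above 0.5 N).
It fails at once if the robot touches the tray or sample instead of using the crank (contact force between any of the fingers, the arm and tray above 0.5 N).
It fails at once if the probe touches the brick wall (contact force between probe and wall above 1 N).
It fails at once if a bystander is shoved more than 30 mm or tipped (distance of any of reagent_bottle, beaker, jar from where it was at the start of the episode above 0.03 m or angle between any of reagent_bottle, beaker, jar's own z axis and vertical above 0.2 rad).
It also fails if it takes over 67 s, if anything falls off the work surface, if the arm or the gripper's body presses on something with over 40 N, if the wrist force passes 120 N, or if a joint passes its speed limit or range.

## Working session

There is one attempt and no reset: what is moved stays moved. The work goes in short steps, Python scripts to look and compute and a tool call to move; the robot and the scene stay as the last step left them, time stands still between calls to the robot, and variables do not carry over. Pictures are saved under pics/ and viewed, at most 13 in all, crops included, and the job is handed in when it is done.

Besides the shell and the picture viewer there is one more tool, called as name([rows], argument=value, ...), one row to a line, values as JSON. jog_arm: Moves the arm, as the interface text tells. Shift numbers are shares of 40 mm and turn numbers shares of 10 degrees, none past 1 either way. Its arguments: {"type":"object","properties":{"commands":{"type":"array"},"squeeze":{"type":"number"}},"required":["commands"]}

```bash
mkdir -p pics; ls; python3 - <<'E'
from cell import manip,cams
import cv2
print(manip.nose_length, manip.read_state())
for n in ("scene","top"):
    c=cams.camera(n); cv2.imwrite(f"pics/{n}0.png",c["image"][:,:,::-1])
    print(n,c["fx"],c["fy"],c["cx"],c["cy"],c["dist_coeffs"],c["world_to_cam"])
E
```

```text
pics
8.0 {'clock': 0.0, 'joints': array([ 1.25136170e+00,  3.00442567e-01,  1.52158864e+00, -1.26406049e-05,
        1.32065981e+00, -6.65878783e-02]), 'qd': array([ 0.00023926,  0.00125251, -0.00060012, -0.00134149, -0.00017909,
       -0.00054928]), 'effort': array([-7.88272810e-04, -5.31800008e+01, -3.52737951e+01,  7.08070910e-02,
        2.44584319e-02, -7.28276336e-05]), 'eef_pos': array([137.51059147, 532.27790423, 212.89876689]), 'eef_rot': array([-3.14049591e+00, -6.08671882e-05,  2.88874901e+00]), 'wrist_force': array([ 0.57526152, -0.08240278, -0.12855014]), 'moment': array([ 0.00434246, -0.03327948, -0.01404776]), 'finger_force': 0.0, 'finger_gap': 94.41023201016077}
scene 490.3596299595176 490.3596299595176 322.7698488831778 204.13192945369357 [-0.09986645  0.          0.          0.          0.        ] [[ 7.59657626e-01  6.50122988e-01 -1.61366470e-02 -3.68736206e+02]
 [ 3.87234410e-01 -4.72133025e-01 -7.91921662e-01 -1.49715346e+02]
 [-5.22465121e-01  5.95340664e-01 -6.10409445e-01  1.82753535e+03]
 [ 0.00000000e+00  0.00000000e+00  0.00000000e+00  1.00000000e+00]]
top 491.2261085673379 491.2261085673379 315.25450605981234 196.2084614154604 [-0.1115848  0.         0.         0.         0.       ] [[-8.83962222e-03 -9.99949613e-01 -4.75737878e-03 -8.37252618e+01]
 [-9.88127217e-01  9.46467363e-03 -1.53346088e-01  5.71434175e+02]
 [ 1.53383389e-01  3.34537396e-03 -9.88161092e-01  1.43479308e+03]
 [ 0.00000000e+00  0.00000000e+00  0.00000000e+00  1.00000000e+00]]
```

View pics/scene0.png

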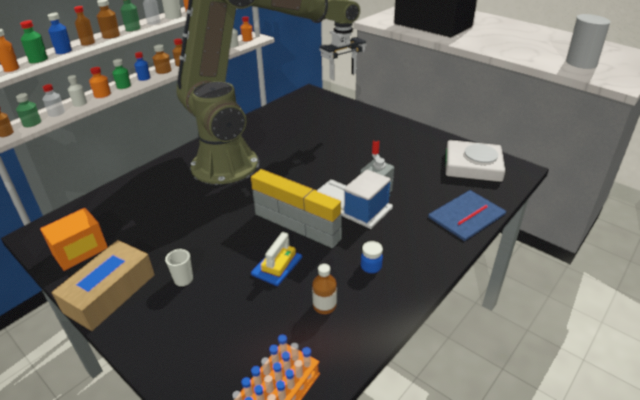

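View pics/top0.png

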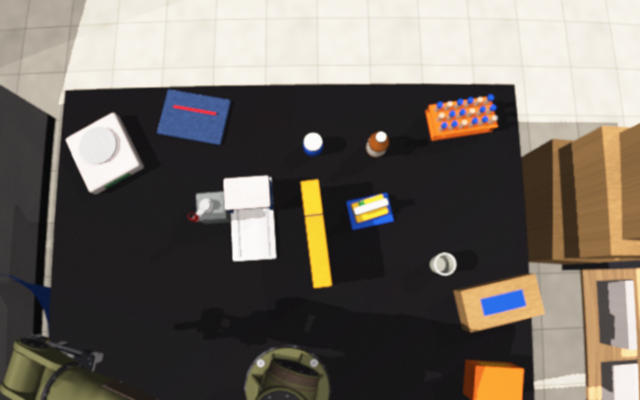

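The scene view shows the probe on its dock at about (277,257), the wall, and the unit behind it with the red knob at (376,148). The top view shows the roof at (248,192), the base at (253,233), the knob at (193,216), the wall at (316,235) and the probe at (370,208). I'll take an enlarged crop and make first measurements.

```bash
cat > h.py <<'E'
import numpy as np,cv2
from cell import manip,cams
def cam(n):
    c=cams.camera(n); c["K"]=np.array([[c["fx"],0,c["cx"]],[0,c["fy"],c["cy"]],[0,0,1.]]); c["d"]=np.array(c["dist_coeffs"]); c["T"]=np.array(c["world_to_cam"])
    c["hsv"]=cv2.cvtColor(c["image"],cv2.COLOR_RGB2HSV); return c
def ray(c,uv):
    p=cv2.undistortPoints(np.array(uv,float).reshape(-1,1,2),c["K"],c["d"]).reshape(-1,2)
    R=c["T"][:3,:3]; o=-R.T@c["T"][:3,3]
    return o,np.c_[p,np.ones(len(p))]@R
def onz(c,uv,z):
    o,d=ray(c,uv); return (o+d*((z-o[2])/d[:,2])[:,None])[:,:2]
def tri(c1,u1,c2,u2):
    A=np.zeros((3,3));b=np.zeros(3);L=[]
    for c,u in((c1,u1),(c2,u2)):
        o,d=ray(c,[u]);d=d[0]/np.linalg.norm(d[0]);P=np.eye(3)-np.outer(d,d);A+=P;b+=P@o;L.append((o,P))
    x=np.linalg.solve(A,b); return x,[np.linalg.norm(P@(x-o)) for o,P in L]
def proj(c,X):
    return cv2.projectPoints(np.array(X,float).reshape(-1,1,3),cv2.Rodrigues(c["T"][:3,:3])[0],c["T"][:3,3],c["K"],c["d"])[0].reshape(-1,2)
def mask(c,lo,hi,roi=None):
    m=cv2.inRange(c["hsv"],np.array(lo),np.array(hi))
    if roi: x0,y0,x1,y1=roi; k=np.zeros_like(m);k[y0:y1,x0:x1]=255;m&=k
    return m
def blob(m):
    cs,_=cv2.findContours(m,cv2.RETR_EXTERNAL,cv2.CHAIN_APPROX_NONE); return max(cs,key=cv2.contourArea)
E
python3 - <<'E'
from h import *
t=cam("top"); s=cam("scene")
def rect(c,m,z):
    k=blob(m); P=onz(c,k.reshape(-1,2),z).astype(np.float32); r=cv2.minAreaRect(P); return len(k),np.round(r[0],1),np.round(r[1],1),round(r[2],1)
print("wall",rect(t,mask(t,(18,120,120),(35,255,255),(295,170,340,300)),150))
print("roof",rect(t,mask(t,(0,0,190),(180,60,255),(215,165,280,212)),112))
print("base",rect(t,mask(t,(0,0,150),(180,60,255),(222,208,285,270)),12))
print("dock",rect(t,mask(t,(105,120,60),(130,255,255),(340,185,400,235)),12))
print("handle",rect(t,mask(t,(0,0,170),(180,60,255),(345,190,395,225)),88))
print("probe",rect(t,mask(t,(18,100,100),(35,255,255),(345,185,400,235)),42))
mr=[mask(c,(0,150,90),(8,255,255),r) for c,r in((t,(180,195,215,230)),(s,(365,135,388,160)))]
kt,ks=[blob(m).reshape(-1,2) for m in mr]
print(kt.min(0),kt.max(0),ks.min(0),ks.max(0))
a=cv2.resize(t["image"][150:280,180:410],None,fx=3.4,fy=3.4,interpolation=2)
b=cv2.resize(s["image"][130:280,240:400],None,fx=3.4,fy=3.4,interpolation=2)
cv2.imwrite("pics/a.png",a[:,:,::-1]);cv2.imwrite("pics/b.png",b[:,:,::-1])
E
```

```text
wall (246, array([452.7, -89.5]), array([300.2,  53.6]), 6.7)
roof (207, array([568.8, 105. ]), array([103.6, 138.1]), 1.1)
base (207, array([464.7, 115.5]), array([164.1, 157.2]), 3.7)
dock (227, array([ 529. , -255.4]), array([ 97. , 135.4]), 11.4)
handle (75, array([ 533.5, -250.9]), array([ 22.5, 103. ]), 16.7)
probe (70, array([ 515.6, -256.7]), array([22.8, 97.4]), 17.8)
[189 214] [197 220] [372 141] [379 153]
```

View pics/a.png

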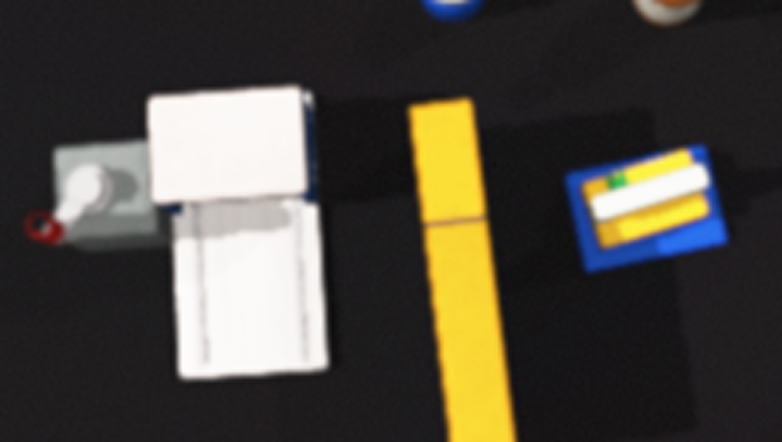

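View pics/b.png

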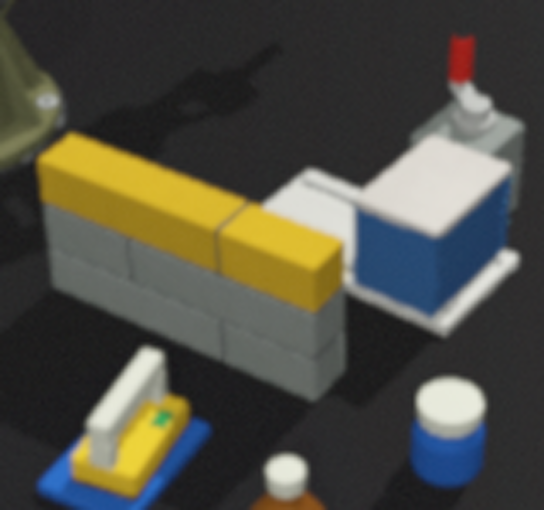

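Crops: in the top view the crank hub is at about full-frame (206,205). The arm points down-left to the red knob at about (192,217), so the angle is near 0.8 rad. The scene view confirms an upright knob, with the jar and bottle well aside. Next I'll get the unit pose and knob by line fits and two-view triangulation.

```bash
python3 - <<'E'
from h import *
t=cam("top"); s=cam("scene")
# base edges
k=blob(mask(t,(0,0,110),(180,70,255),(215,212,290,275))).reshape(-1,2)
def fit(P):
    vx,vy,x,y=cv2.fitLine(P.astype(np.float32),cv2.DIST_HUBER,0,.01,.01).ravel(); return np.array([x,y]),np.array([vx,vy])
W=onz(t,k,12)
ye=k[(k[:,1]>218)&(k[:,1]<255)]
L=onz(t,ye[ye[:,0]<245]+[-.5,0],12);R=onz(t,ye[ye[:,0]>260]+[.5,0],12);B=onz(t,k[(k[:,1]>255)&(k[:,0]>238)&(k[:,0]<270)]+[0,.5],12)
for n,P in(("L",L),("R",R),("B",B)):
    c,v=fit(P); v=v*np.sign(v[np.argmax(abs(v))]); print(n,c,np.degrees(np.arctan2(v[1],v[0])))
# hub / knob
mt=mask(t,(0,120,70),(10,255,255),(180,200,212,230)); ms=mask(s,(0,120,70),(10,255,255),(365,135,388,160))
ut=blob(mt).reshape(-1,2); us=blob(ms).reshape(-1,2)
ct,_=cv2.minEnclosingCircle(ut); x,y,w,h=cv2.boundingRect(us); print(ct,cv2.boundingRect(ut),(x,y,w,h))
print("mid",tri(t,ct,s,(x+(w-1)/2,y+(h-1)/2)))
print("top@173",onz(t,[ct],173), "scene top",onz(s,[(x+(w-1)/2,y+.5)],173), "bot123",onz(s,[(x+(w-1)/2,y+h-1)],123))
E
```

```text
L [454.0545  169.75072] 3.0702727
R [446.39294  34.39915] 2.4983337
B [381.03192 102.5693 ] 93.31958
(192.5, 217.5) (188, 213, 10, 9) (372, 140, 8, 14)
mid (array([498.73988459, 256.81640641, 144.14383239]), [np.float64(1.1837227868774824), np.float64(1.1837227868775995)])
top@173 [[494.59990181 248.5420284 ]] scene top [[504.05219475 249.03778965]] bot123 [[504.11560624 253.00779984]]
```

jog_arm([
  {"az": 1, "gripper": 0},
  {"az": 1},
  {"az": 1},
  {"az": 1},
  {"az": 1},
  {"az": 1},
  {"az": 1},
  {"az": 0.55},
])

```text
schema error: expected keys dx, dy, dz, ax, ay, az, gripper
```

jog_arm([
  {"dy": 0.9, "dx": -0.7},
  {"dy": 0.9, "dx": -0.7},
  {"dy": 0.9, "dx": -0.7},
  {"dy": 0.9, "dx": -0.7},
  {"dy": 0.9, "dx": -0.7},
  {"dy": 0.9, "dx": -0.7},
  {"dy": 0.9, "dx": -0.7},
  {"dy": 0.9, "dx": -0.7},
  {"dy": 0.9, "dx": -0.7},
  {"dy": 0.9, "dx": -0.7},
])

```text
schema error: expected keys dx, dy, dz, ax, ay, az, gripper
```

```bash
python3 - <<'E'
from h import *
c=cam("wrist"); st=manip.read_state(); print(st["clock"],st["eef_pos"],st["eef_rot"],st["joints"]); print(np.round(-c["T"][:3,:3].T@c["T"][:3,3],1),np.round(c["T"][2,:3],3))
cv2.imwrite("pics/w1.png",c["image"][:,:,::-1])
E
```

```text
0.35 [137.56503739 532.46020713 213.30849934] [-3.14131937e+00 -1.34785384e-05  2.88874495e+00] [ 1.25136823e+00  3.00060039e-01  1.52111635e+00 -4.88544108e-06
  1.32068985e+00 -6.65791851e-02]
[ 65.8 551.6 385.6] [ 0.248 -0.065 -0.966]
```

View pics/w1.png

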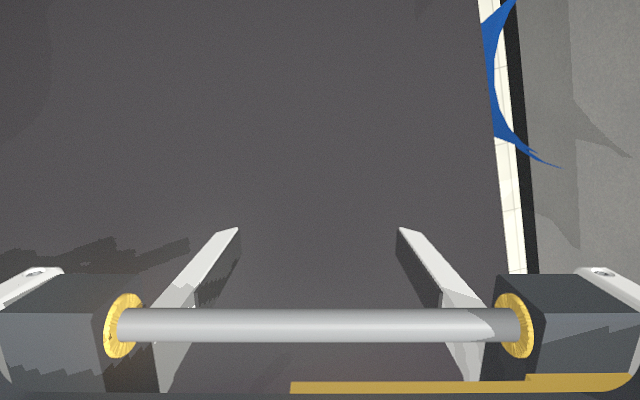

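The wrist view shows the two fingertips at about (230,230) and (405,230) with the cross bar below. The calls were refused because every key has to be given.

jog_arm([
  {"dx": 0, "dy": 0, "dz": 0, "ax": 0, "ay": 0, "az": 1, "gripper": 0},
  {"dx": 0, "dy": 0, "dz": 0, "ax": 0, "ay": 0, "az": 1, "gripper": 0},
  {"dx": 0, "dy": 0, "dz": 0, "ax": 0, "ay": 0, "az": 1, "gripper": 0},
  {"dx": 0, "dy": 0, "dz": 0, "ax": 0, "ay": 0, "az": 1, "gripper": 0},
  {"dx": 0, "dy": 0, "dz": 0, "ax": 0, "ay": 0, "az": 1, "gripper": 0},
  {"dx": 0, "dy": 0, "dz": 0, "ax": 0, "ay": 0, "az": 1, "gripper": 0},
  {"dx": 0, "dy": 0, "dz": 0, "ax": 0, "ay": 0, "az": 1, "gripper": 0},
  {"dx": 0, "dy": 0, "dz": 0, "ax": 0, "ay": 0, "az": 0.55, "gripper": 0},
  {"dx": 0, "dy": 0, "dz": 0, "ax": 0, "ay": 0, "az": 0, "gripper": 0},
])

```text
clock: 1.48
eef_pos: [137.6, 532.5, 213.4]
eef_rot: [-3.142, 0.0, 1.572]
wrist_force: [-0.5, 0.1, -0.7]
finger_gap: 94.3
finger_force: 0.0
```

jog_arm([
  {"dx": -0.7, "dy": 0.9, "dz": 0, "ax": 0, "ay": 0, "az": 0, "gripper": 0},
  {"dx": -0.7, "dy": 0.9, "dz": 0, "ax": 0, "ay": 0, "az": 0, "gripper": 0},
  {"dx": -0.7, "dy": 0.9, "dz": 0, "ax": 0, "ay": 0, "az": 0, "gripper": 0},
  {"dx": -0.7, "dy": 0.9, "dz": 0, "ax": 0, "ay": 0, "az": 0, "gripper": 0},
  {"dx": -0.7, "dy": 0.9, "dz": 0, "ax": 0, "ay": 0, "az": 0, "gripper": 0},
  {"dx": -0.7, "dy": 0.9, "dz": 0, "ax": 0, "ay": 0, "az": 0, "gripper": 0},
  {"dx": -0.7, "dy": 0.9, "dz": 0, "ax": 0, "ay": 0, "az": 0, "gripper": 0},
  {"dx": -0.7, "dy": 0.9, "dz": 0, "ax": 0, "ay": 0, "az": 0, "gripper": 0},
  {"dx": -0.7, "dy": 0.9, "dz": 0, "ax": 0, "ay": 0, "az": 0, "gripper": 0},
  {"dx": -0.7, "dy": 0.9, "dz": 0, "ax": 0, "ay": 0, "az": 0, "gripper": 0},
])

```text
clock: 2.72
eef_pos: [498.7, 251.5, 213.5]
eef_rot: [3.141, -0.0, 1.574]
wrist_force: [-0.6, 1.1, 0.3]
finger_gap: 93.9
finger_force: 0.0
```

```bash
python3 - <<'E'
from h import *
c=cam("wrist"); st=manip.read_state(); print(st["clock"],st["eef_pos"],st["eef_rot"],st["joints"]); 
cv2.imwrite("pics/w2.png",c["image"][:,:,::-1])
E
```

```text
2.775 [501.79486048 248.55157156 213.22735478] [3.14079828e+00 8.05720868e-04 1.57128492e+00] [ 3.94987506e-01  3.22129177e-01  1.49247903e+00 -1.08123695e-03
  1.32656089e+00  3.94759826e-01]
```

View pics/w2.png

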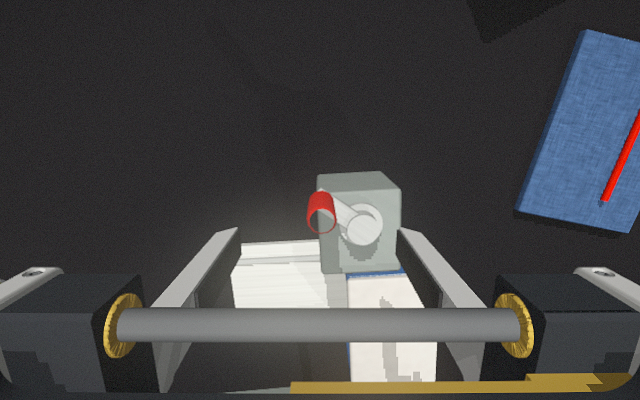

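The wrist view shows the knob with its red side band at (321,200) and top ring at about (321,219), the hub at (362,226), and the gearbox spanning (317–400,172–272).

```bash
python3 - <<'E'
from h import *
c=cam("wrist"); t=cam("top"); s=cam("scene")
m=mask(c,(0,110,60),(12,255,255),(290,170,350,250))|mask(c,(170,110,60),(180,255,255),(290,170,350,250))
k=blob(m).reshape(-1,2); x,y,w,h=cv2.boundingRect(k); print("bbox",x,y,w,h)
hull=cv2.convexHull(k).reshape(-1,2)
low=hull[hull[:,1]>y+h*0.62]  # lower half of top rim
rows=[(r,np.flatnonzero(m[r]).min(),np.flatnonzero(m[r]).max()) for r in range(y,y+h,3)]; print(rows)
# far rim points -> circle r=11 at z=173 : lowest point is -y rim
b=onz(c,[(x+(w-1)/2,y+h-.5)],173)[0]; print("knob top centre from low rim",b+[0,11])
wmax=max(rows,key=lambda r:r[2]-r[1]); P=onz(c,[(wmax[1]-.5,wmax[0]),(wmax[2]+.5,wmax[0])],173); print("width",P)
# two-view height check: top centre pixel
ct=proj(c,[(b[0],b[1]+11,173)])[0]; print(ct)
us=blob(mask(s,(0,120,70),(10,255,255),(365,135,388,160))).reshape(-1,2); X,Y,Wd,H=cv2.boundingRect(us)
print("tri top",tri(c,ct,s,(X+(Wd-1)/2,Y+1.5)), tri(c,ct,t,(192.5,217.5)))
print("predict top/scene",proj(t,[(b[0],b[1]+11,173)]),proj(s,[(b[0],b[1]+11,173),(b[0],b[1]+11,123)]),(X,Y,Wd,H))
# unit axis prediction
U=np.array([571,107.5]);a=np.radians(3);R=np.array([[np.cos(a),-np.sin(a)],[np.sin(a),np.cos(a)]])
ax=U+R@[-30,120]; print("axis",ax,proj(c,[(*ax,119)]),"gearbox top corners",proj(c,[(*(U+R@q),100) for q in([-70,150],[10,150],[10,65],[-70,65])]).round(1).tolist())
E
```

```text
bbox 302 188 30 41
[(188, np.int64(311), np.int64(321)), (191, np.int64(307), np.int64(326)), (194, np.int64(305), np.int64(328)), (197, np.int64(305), np.int64(328)), (200, np.int64(304), np.int64(329)), (203, np.int64(303), np.int64(329)), (206, np.int64(303), np.int64(330)), (209, np.int64(302), np.int64(330)), (212, np.int64(302), np.int64(331)), (215, np.int64(302), np.int64(331)), (218, np.int64(303), np.int64(331)), (221, np.int64(303), np.int64(329)), (224, np.int64(306), np.int64(328)), (227, np.int64(309), np.int64(324))]
knob top centre from low rim [501.07649788 256.19649779]
width [[490.57927101 257.47387372]
 [511.60382497 257.47356708]]
[316.48077456 213.73889221]
tri top (array([501.01391908, 253.91054154, 165.8670102 ]), [np.float64(0.031343304616229), np.float64(0.03134330461609179)]) (array([498.65793268, 251.95213747, 158.0049727 ]), [np.float64(2.397948421409909), np.float64(2.397948421409828)])
predict top/scene [[189.82456974 215.17870738]] [[376.03098623 139.36088429]
 [375.31682685 152.31094398]] (372, 140, 8, 14)
axis [534.76079921 225.76546548] [[354.59603931 227.91761898]] gearbox top corners [[308.4, 192.5], [394.9, 188.1], [394.0, 271.4], [313.5, 275.2]]
```

```bash
python3 - <<'E'
from h import *
st=manip.read_state(); print(st["clock"],st["eef_pos"],st["eef_rot"])
E
```

```text
2.925 [497.74871607 252.25756367 213.14115585] [-3.14103062e+00  1.00156345e-04  1.57167938e+00]
```

jog_arm([
  {"dx": 0.09, "dy": 0.085, "dz": 0.4, "ax": 0, "ay": 0, "az": 0, "gripper": 0},
  {"dx": 0, "dy": 0, "dz": 0.7, "ax": 0, "ay": 0, "az": 0, "gripper": 0},
  {"dx": 0, "dy": 0, "dz": 0.68, "ax": 0, "ay": 0, "az": 0, "gripper": 0},
  {"dx": 0, "dy": 0, "dz": 0, "ax": 0, "ay": 0, "az": 0, "gripper": 1},
  {"dx": 0, "dy": 0, "dz": 0, "ax": 0, "ay": 0, "az": 0, "gripper": 1},
  {"dx": 0, "dy": 0, "dz": 0, "ax": 0, "ay": 0, "az": 0, "gripper": 1},
  {"dx": 0, "dy": 0, "dz": 0, "ax": 0, "ay": 0, "az": 0, "gripper": 1},
  {"dx": 0, "dy": 0, "dz": 0, "ax": 0, "ay": 0, "az": 0, "gripper": 1},
], squeeze=30)

```text
clock: 3.92
eef_pos: [501.1, 256.3, 142.6]
eef_rot: [3.141, -0.0, 1.571]
wrist_force: [0.1, -0.1, -0.6]
finger_gap: 47.3
finger_force: 0.0
```

jog_arm([
  {"dx": 0, "dy": 0, "dz": 0, "ax": 0, "ay": 0, "az": 0, "gripper": 1},
  {"dx": 0, "dy": 0, "dz": 0, "ax": 0, "ay": 0, "az": 0, "gripper": 1},
  {"dx": 0, "dy": 0, "dz": 0, "ax": 0, "ay": 0, "az": 0, "gripper": 1},
  {"dx": 0, "dy": 0, "dz": 0, "ax": 0, "ay": 0, "az": 0, "gripper": 1},
  {"dx": 0, "dy": 0, "dz": 0, "ax": 0, "ay": 0, "az": 0, "gripper": 1},
], squeeze=30)

```text
clock: 4.55
eef_pos: [501.1, 256.2, 142.2]
eef_rot: [3.141, 0.0, 1.571]
wrist_force: [1.0, -0.1, -0.6]
finger_gap: 21.4
finger_force: 30.0
```

Gripped, with a gap of 21.4 mm. Now I'll wind the first half turn.

jog_arm([
  {"dx": 0.264, "dy": 0.351, "dz": 0, "ax": 0, "ay": 0, "az": 0, "gripper": 1},
  {"dx": 0.11, "dy": 0.425, "dz": 0, "ax": 0, "ay": 0, "az": 0, "gripper": 1},
  {"dx": -0.061, "dy": 0.435, "dz": 0, "ax": 0, "ay": 0, "az": 0, "gripper": 1},
  {"dx": -0.223, "dy": 0.378, "dz": 0, "ax": 0, "ay": 0, "az": 0, "gripper": 1},
])

```text
clock: 5.05
eef_pos: [565.8, 263.9, 142.8]
eef_rot: [3.137, -0.007, 1.573]
wrist_force: [11.2, 19.9, -6.6]
finger_gap: 21.5
finger_force: 30.0
```

jog_arm([
  {"dx": -0.351, "dy": 0.264, "dz": 0, "ax": 0, "ay": 0, "az": 0, "gripper": 1},
  {"dx": -0.425, "dy": 0.11, "dz": 0, "ax": 0, "ay": 0, "az": 0, "gripper": 1},
  {"dx": -0.435, "dy": -0.061, "dz": 0, "ax": 0, "ay": 0, "az": 0, "gripper": 1},
  {"dx": -0.378, "dy": -0.223, "dz": 0, "ax": 0, "ay": 0, "az": 0, "gripper": 1},
])

```text
clock: 5.55
eef_pos: [568.8, 195.8, 142.2]
eef_rot: [3.14, -0.001, 1.571]
wrist_force: [-2.7, 8.9, -0.8]
finger_gap: 21.6
finger_force: 30.0
```

jog_arm([
  {"dx": -0.264, "dy": -0.351, "dz": 0, "ax": 0, "ay": 0, "az": 0, "gripper": 1},
  {"dx": -0.11, "dy": -0.425, "dz": 0, "ax": 0, "ay": 0, "az": 0, "gripper": 1},
  {"dx": 0.061, "dy": -0.435, "dz": 0, "ax": 0, "ay": 0, "az": 0, "gripper": 1},
  {"dx": 0.223, "dy": -0.378, "dz": 0, "ax": 0, "ay": 0, "az": 0, "gripper": 1},
  {"dx": 0.351, "dy": -0.264, "dz": 0, "ax": 0, "ay": 0, "az": 0, "gripper": 1},
  {"dx": 0.425, "dy": -0.11, "dz": 0, "ax": 0, "ay": 0, "az": 0, "gripper": 1},
  {"dx": 0.435, "dy": 0.061, "dz": 0, "ax": 0, "ay": 0, "az": 0, "gripper": 1},
  {"dx": 0.378, "dy": 0.223, "dz": 0, "ax": 0, "ay": 0, "az": 0, "gripper": 1},
])

```text
clock: 6.55
eef_pos: [502.1, 255.6, 142.5]
eef_rot: [3.139, 0.002, 1.571]
wrist_force: [11.5, -14.3, -1.5]
finger_gap: 21.8
finger_force: 30.0
```

jog_arm([
  {"dx": 0.264, "dy": 0.351, "dz": 0, "ax": 0, "ay": 0, "az": 0, "gripper": 1},
  {"dx": 0.11, "dy": 0.425, "dz": 0, "ax": 0, "ay": 0, "az": 0, "gripper": 1},
  {"dx": -0.061, "dy": 0.435, "dz": 0, "ax": 0, "ay": 0, "az": 0, "gripper": 1},
  {"dx": -0.223, "dy": 0.378, "dz": 0, "ax": 0, "ay": 0, "az": 0, "gripper": 1},
  {"dx": -0.351, "dy": 0.264, "dz": 0, "ax": 0, "ay": 0, "az": 0, "gripper": 1},
  {"dx": -0.425, "dy": 0.11, "dz": 0, "ax": 0, "ay": 0, "az": 0, "gripper": 1},
  {"dx": -0.435, "dy": -0.061, "dz": 0, "ax": 0, "ay": 0, "az": 0, "gripper": 1},
  {"dx": -0.378, "dy": -0.223, "dz": 0, "ax": 0, "ay": 0, "az": 0, "gripper": 1},
])

```text
clock: 7.55
eef_pos: [569.7, 195.3, 142.6]
eef_rot: [3.138, -0.0, 1.57]
wrist_force: [2.0, 4.6, -0.3]
finger_gap: 21.8
finger_force: 30.0
```

jog_arm([
  {"dx": -0.264, "dy": -0.351, "dz": 0, "ax": 0, "ay": 0, "az": 0, "gripper": 1},
  {"dx": -0.11, "dy": -0.425, "dz": 0, "ax": 0, "ay": 0, "az": 0, "gripper": 1},
  {"dx": 0.061, "dy": -0.435, "dz": 0, "ax": 0, "ay": 0, "az": 0, "gripper": 1},
  {"dx": 0.223, "dy": -0.378, "dz": 0, "ax": 0, "ay": 0, "az": 0, "gripper": 1},
  {"dx": 0.351, "dy": -0.264, "dz": 0, "ax": 0, "ay": 0, "az": 0, "gripper": 1},
  {"dx": 0.425, "dy": -0.11, "dz": 0, "ax": 0, "ay": 0, "az": 0, "gripper": 1},
  {"dx": 0.435, "dy": 0.061, "dz": 0, "ax": 0, "ay": 0, "az": 0, "gripper": 1},
])

```text
clock: 8.43
eef_pos: [494.3, 240.8, 142.6]
eef_rot: [3.136, 0.001, 1.571]
wrist_force: [26.0, -12.5, -10.1]
finger_gap: 21.8
finger_force: 30.0
```

```bash
python3 - <<'E'
from h import *
t=cam("top"); st=manip.read_state(); print(st["clock"],st["eef_pos"],st["wrist_force"])
m=mask(t,(3,120,100),(17,255,255),(215,195,300,275)); print(cv2.countNonZero(m))
k=blob(m).reshape(-1,2);print(cv2.boundingRect(k)); r=cv2.minAreaRect(onz(t,k,30).astype(np.float32));print(r)
E
```

```text
8.475 [494.90344743 241.97081916 142.60544854] [19.60663926 -3.99359831 -7.25333553]
80
(245, 222, 21, 15)
((474.5078430175781, 93.72607421875), (61.181556701660156, 42.31468963623047), 89.54934692382812)
```

jog_arm([
  {"dx": 0.378, "dy": 0.223, "dz": 0, "ax": 0, "ay": 0, "az": 0, "gripper": 1},
  {"dx": 0.18, "dy": 0.21, "dz": 0, "ax": 0, "ay": 0, "az": 0, "gripper": 1},
  {"dx": 0, "dy": 0, "dz": 0, "ax": 0, "ay": 0, "az": 0, "gripper": 1},
  {"dx": 0, "dy": 0, "dz": 0, "ax": 0, "ay": 0, "az": 0, "gripper": 1},
])

```text
clock: 8.98
eef_pos: [510.4, 263.0, 142.6]
eef_rot: [3.14, 0.0, 1.571]
wrist_force: [6.0, -3.4, 0.9]
finger_gap: 21.3
finger_force: 30.0
```

```bash
python3 - <<'E'
from h import *
for n in("top","scene","wrist"):
    t=cam(n); m=mask(t,(3,120,100),(17,255,255),{"top":(215,195,300,275),"scene":(300,150,380,240),"wrist":(100,150,480,310)}[n]); print(n,cv2.countNonZero(m))
    cv2.imwrite(f"pics/{n}3.png",t["image"][:,:,::-1])
    if cv2.countNonZero(m): k=blob(m).reshape(-1,2);print(cv2.boundingRect(k)); print(cv2.minAreaRect(onz(t,k,30).astype(np.float32)))
a=cv2.imread("pics/top3.png")[160:290,170:350]; cv2.imwrite("pics/t3c.png",cv2.resize(a,None,fx=4,fy=4,interpolation=2))
E
```

```text
top 57
(253, 224, 13, 16)
((466.7838134765625, 81.47260284423828), (45.2093620300293, 36.20457458496094), 0.283457487821579)
scene 8
(339, 196, 5, 4)
((493.3067321777344, 83.0931625366211), (2.7995381355285645, 20.80658721923828), 8.00821304321289)
wrist 191
(302, 249, 27, 12)
((507.0559387207031, 207.251953125), (25.4796199798584, 9.405646324157715), 12.720969200134277)
```

View pics/t3c.png

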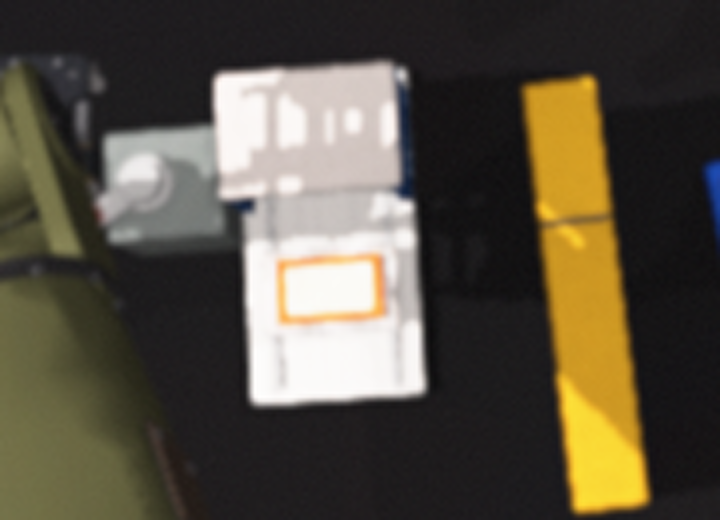

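The top crop shows the tray out in front of the shield with its orange frame at full-frame (252.9,232.3). By the knob angle it is at about 13.6 rad. I'll release, lift and go to the probe.

jog_arm([
  {"dx": 0, "dy": 0, "dz": 0, "ax": 0, "ay": 0, "az": 0, "gripper": 0},
  {"dx": 0, "dy": 0, "dz": 0, "ax": 0, "ay": 0, "az": 0, "gripper": 0},
  {"dx": 0, "dy": 0, "dz": 0, "ax": 0, "ay": 0, "az": 0, "gripper": 0},
  {"dx": 0, "dy": 0, "dz": 0, "ax": 0, "ay": 0, "az": 0, "gripper": 0},
  {"dx": 0, "dy": 0, "dz": -0.5, "ax": 0, "ay": 0, "az": 0, "gripper": 0},
  {"dx": 0, "dy": 0, "dz": -0.8, "ax": 0, "ay": 0, "az": 0, "gripper": 0},
  {"dx": 0, "dy": 0, "dz": -0.8, "ax": 0, "ay": 0, "az": 0, "gripper": 0},
])

```text
clock: 10.0
eef_pos: [509.3, 263.4, 227.2]
eef_rot: [-3.141, 0.0, 1.571]
wrist_force: [0.0, 0.6, 0.1]
finger_gap: 88.1
finger_force: 0.0
```

jog_arm([
  {"dx": -0.85, "dy": 0.05, "dz": 0, "ax": 0, "ay": 0, "az": 0, "gripper": 0},
  {"dx": -1, "dy": 0.05, "dz": 0, "ax": 0, "ay": 0, "az": 0, "gripper": 0},
  {"dx": -1, "dy": 0.05, "dz": 0, "ax": 0, "ay": 0, "az": 0, "gripper": 0},
  {"dx": -1, "dy": 0.05, "dz": 0, "ax": 0, "ay": 0, "az": 0, "gripper": 0},
  {"dx": -1, "dy": 0.05, "dz": 0, "ax": 0, "ay": 0, "az": 0, "gripper": 0},
  {"dx": -1, "dy": 0.05, "dz": 0, "ax": 0, "ay": 0, "az": 0, "gripper": 0},
  {"dx": -1, "dy": 0.05, "dz": 0, "ax": 0, "ay": 0, "az": 0, "gripper": 0},
  {"dx": -1, "dy": 0.05, "dz": 0, "ax": 0, "ay": 0, "az": 0, "gripper": 0},
  {"dx": -1, "dy": 0.05, "dz": 0, "ax": 0, "ay": 0, "az": 0, "gripper": 0},
  {"dx": -1, "dy": 0.05, "dz": 0, "ax": 0, "ay": 0, "az": 0, "gripper": 0},
])

```text
clock: 11.25
eef_pos: [529.5, -131.9, 226.3]
eef_rot: [3.141, -0.0, 1.571]
wrist_force: [-0.0, 1.2, 0.4]
finger_gap: 94.1
finger_force: 0.0
```

jog_arm([
  {"dx": -1, "dy": 0.05, "dz": 0, "ax": 0, "ay": 0, "az": 0, "gripper": 0},
  {"dx": -1, "dy": 0.05, "dz": 0, "ax": 0, "ay": 0, "az": 0, "gripper": 0},
  {"dx": -1, "dy": 0, "dz": 0, "ax": 0, "ay": 0, "az": 0, "gripper": 0},
  {"dx": 0, "dy": 0, "dz": 0, "ax": 0, "ay": 0, "az": -0.85, "gripper": 0},
  {"dx": 0, "dy": 0, "dz": 0, "ax": 0, "ay": 0, "az": -0.85, "gripper": 0},
  {"dx": 0, "dy": 0, "dz": 0, "ax": 0, "ay": 0, "az": 0, "gripper": 0},
  {"dx": 0, "dy": 0, "dz": 0, "ax": 0, "ay": 0, "az": 0, "gripper": 0},
])

```text
clock: 12.12
eef_pos: [533.6, -250.4, 226.3]
eef_rot: [3.142, -0.0, 1.865]
wrist_force: [-0.6, 0.3, 0.1]
finger_gap: 94.1
finger_force: 0.0
```

```bash
python3 - <<'E'
from h import *
c=cam("wrist"); t=cam("top"); st=manip.read_state(); print(st["clock"],st["eef_pos"],st["eef_rot"]); 
cv2.imwrite("pics/w4.png",c["image"][:,:,::-1])
m=mask(t,(3,60,100),(20,255,255),(215,205,300,275)); print("top orange",cv2.countNonZero(m))
if cv2.countNonZero(m): k=blob(m).reshape(-1,2);print(cv2.boundingRect(k),cv2.minAreaRect(onz(t,k,30).astype(np.float32)))
E
```

```text
12.225 [ 533.61993298 -250.45871081  226.29877925] [3.14152867e+00 5.43547861e-05 1.86586371e+00]
top orange 190
(239, 223, 28, 18) ((466.0428466796875, 101.69029235839844), (50.33840560913086, 82.46945190429688), 3.1380503177642822)
```

View pics/w4.png

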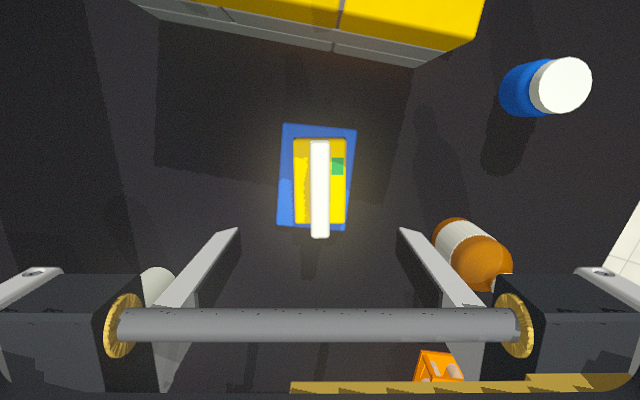

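The wrist view shows the dock with the probe: the white bar spans (310–329,141–238) and sits slightly off centre. The bottle (470,255) and jar (550,85) are clear of the fingers. I'll measure the probe, then take a quick look back at the tray before lifting anything.

```bash
python3 - <<'E'
from h import *
c=cam("wrist"); t=cam("top"); s=cam("scene")
m=mask(c,(0,0,185),(180,70,255),(295,125,345,250)); k=blob(m).reshape(-1,2); print(cv2.boundingRect(k))
hw=cv2.minAreaRect(onz(c,k,88).astype(np.float32)); print("wrist",hw)
m=mask(t,(0,0,150),(180,70,255),(345,190,395,225)); k2=blob(m).reshape(-1,2); ht=cv2.minAreaRect(onz(t,k2,88).astype(np.float32)); print("top",ht)
f=lambda c,r:proj(c,[(*r[0],88)])[0]
print(tri(c,f(c,hw),t,f(t,ht)))
md=mask(c,(105,110,40),(130,255,255),(265,110,370,240)); kd=blob(md).reshape(-1,2); print("dock",cv2.minAreaRect(onz(c,cv2.convexHull(kd),12).astype(np.float32)))
my=mask(c,(20,150,120),(35,255,255),(280,125,355,235)); ky=blob(my).reshape(-1,2); print("head",cv2.minAreaRect(onz(c,cv2.convexHull(ky),42).astype(np.float32)))
E
```

```text
(310, 140, 20, 98)
wrist ((534.9610595703125, -248.98489379882812), (19.344684600830078, 100.2345962524414), 17.383914947509766)
top ((541.0009765625, -271.66632080078125), (57.32756805419922, 16.554935455322266), 63.87803268432617)
(array([ 551.36492554, -282.74269623,  -38.86863854]), [np.float64(8.600925011017631), np.float64(8.600925011017509)])
dock ((530.4810791015625, -253.74769592285156), (89.81676483154297, 129.8845977783203), 11.289884567260742)
head ((535.3369140625, -249.23158264160156), (58.33943176269531, 98.11407470703125), 16.88895606994629)
```

jog_arm([
  {"dx": 0.9, "dy": -0.2, "dz": 0, "ax": 0, "ay": 0, "az": 0, "gripper": 0},
  {"dx": 1, "dy": -0.3, "dz": 0, "ax": 0, "ay": 0, "az": 0, "gripper": 0},
  {"dx": 1, "dy": -0.3, "dz": 0, "ax": 0, "ay": 0, "az": 0, "gripper": 0},
  {"dx": 1, "dy": -0.3, "dz": 0, "ax": 0, "ay": 0, "az": 0, "gripper": 0},
  {"dx": 1, "dy": -0.3, "dz": 0, "ax": 0, "ay": 0, "az": 0, "gripper": 0},
  {"dx": 0.6, "dy": -0.3, "dz": 0, "ax": 0, "ay": 0, "az": 0, "gripper": 0},
  {"dx": 0, "dy": 0, "dz": 0, "ax": 0, "ay": 0, "az": 0, "gripper": 0},
  {"dx": 0, "dy": 0, "dz": 0, "ax": 0, "ay": 0, "az": 0, "gripper": 0},
])

```text
clock: 13.38
eef_pos: [404.7, -60.5, 226.5]
eef_rot: [3.141, 0.0, 1.867]
wrist_force: [-0.3, -0.6, -0.4]
finger_gap: 94.1
finger_force: 0.0
```

```bash
python3 - <<'E'
from h import *
c=cam("wrist"); st=manip.read_state(); print(st["clock"],st["eef_pos"],st["eef_rot"]); 
cv2.imwrite("pics/w5.png",c["image"][:,:,::-1])
m=mask(c,(3,90,90),(18,255,255),(100,0,560,240)); k=blob(m).reshape(-1,2); print(cv2.boundingRect(k),cv2.minAreaRect(onz(c,cv2.convexHull(k),30).astype(np.float32)))
E
```

```text
13.425 [404.65608721 -60.63878791 226.29563875] [3.14146986e+00 2.00765750e-04 1.86714219e+00]
(437, 17, 16, 36) ((485.84619140625, 128.096435546875), (12.208102226257324, 34.40948486328125), 7.1380815505981445)
```

View pics/w5.png

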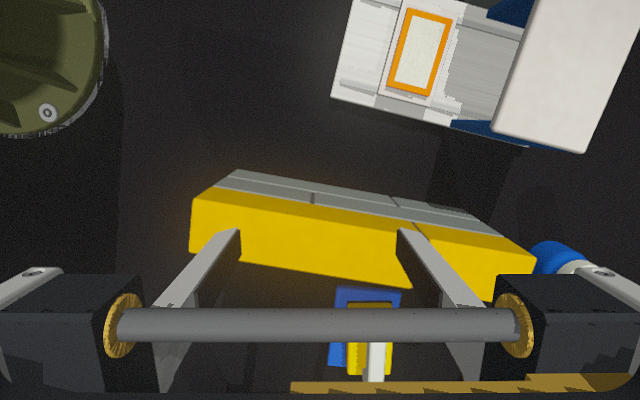

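The wrist view shows the tray fully out: the orange frame spans (387–453,8–98), the base front edge runs (353,0)–(331,97), and the shield starts at about x=495. I'll compute how far out it is.

```bash
python3 - <<'E'
from h import *
c=cam("wrist"); 
m=mask(c,(5,110,110),(25,255,255),(370,0,480,110)); m=cv2.morphologyEx(m,cv2.MORPH_CLOSE,np.ones((7,7)))
k=blob(m).reshape(-1,2); F=cv2.minAreaRect(onz(c,cv2.convexHull(k),30).astype(np.float32)); print(cv2.boundingRect(k),F)
g=c["image"].mean(2); E=[]
for r in range(5,90,2):
    row=g[r,320:365]; i=np.argmax(np.diff(row)); E.append((320+i+.5,r))
E=np.array(E); P=onz(c,E,12)
vx,vy,x,y=cv2.fitLine(P.astype(np.float32),cv2.DIST_HUBER,0,.01,.01).ravel()
print("front edge",x,y,np.degrees(np.arctan2(vy,vx)))
n=np.array([vy,-vx]); n*=np.sign(n[0]); print("frame centre from front edge",(np.array(F[0])-[x,y])@n)
# base right long edge (y=-65): from bottom of base
Q=[]
for u in range(340,440,3):
    col=g[85:140,u]; i=np.argmin(np.diff(col)); Q.append((u,85+i+.5))
P=onz(c,Q,0+12); vx,vy,x2,y2=cv2.fitLine(P.astype(np.float32),cv2.DIST_HUBER,0,.01,.01).ravel(); print("side edge",x2,y2,np.degrees(np.arctan2(vy,vx)),"frame dist",abs((np.array(F[0])-[x2,y2])@np.array([vy,-vx])))
E
```

```text
(386, 7, 67, 89) ((467.583984375, 104.05486297607422), (50.17652130126953, 79.8072738647461), 3.5117979049682617)
front edge 386.55988 88.27538 -86.53724
frame centre from front edge 81.8292562208494
side edge 456.9026 39.18655 3.7098067 frame dist 64.04126420509328
```

The tray is out 108 mm. Going back to the probe and descending.

jog_arm([
  {"dx": -0.91, "dy": 0.29, "dz": 0, "ax": 0, "ay": 0, "az": 0, "gripper": 0},
  {"dx": -0.91, "dy": 0.29, "dz": 0, "ax": 0, "ay": 0, "az": 0, "gripper": 0},
  {"dx": -0.91, "dy": 0.29, "dz": 0, "ax": 0, "ay": 0, "az": 0, "gripper": 0},
  {"dx": -0.91, "dy": 0.29, "dz": 0, "ax": 0, "ay": 0, "az": 0, "gripper": 0},
  {"dx": -0.91, "dy": 0.29, "dz": 0, "ax": 0, "ay": 0, "az": 0, "gripper": 0},
  {"dx": -0.91, "dy": 0.29, "dz": 0, "ax": 0, "ay": 0, "az": 0, "gripper": 0},
  {"dx": 0, "dy": 0, "dz": 0.5, "ax": 0, "ay": 0, "az": 0, "gripper": 0},
  {"dx": 0, "dy": 0, "dz": 0.8, "ax": 0, "ay": 0, "az": 0, "gripper": 0},
  {"dx": 0, "dy": 0, "dz": 0.5, "ax": 0, "ay": 0, "az": 0, "gripper": 0},
  {"dx": 0, "dy": 0, "dz": 0, "ax": 0, "ay": 0, "az": 0, "gripper": 0},
])

```text
clock: 14.72
eef_pos: [534.1, -248.9, 152.5]
eef_rot: [-3.139, -0.002, 1.867]
wrist_force: [1.0, 0.1, 0.6]
finger_gap: 94.0
finger_force: 0.0
```

```bash
python3 - <<'E'
from h import *
c=cam("wrist"); st=manip.read_state(); print(st["clock"],st["eef_pos"],st["eef_rot"]); 
m=mask(c,(0,0,185),(180,70,255),(250,60,400,300)); k=blob(m).reshape(-1,2); print(cv2.boundingRect(k))
print("bar",cv2.minAreaRect(onz(c,k,88).astype(np.float32)))
E
```

```text
14.775 [ 534.60799405 -249.03392782  153.9042223 ] [-3.14078551e+00 -7.88638019e-04  1.86720268e+00]
(291, 149, 57, 125)
bar ((540.26611328125, -248.46786499023438), (44.523094177246094, 101.55445098876953), 7.219866752624512)
```

```bash
python3 - <<'E'
from h import *
c=cam("wrist"); m=mask(c,(0,0,200),(180,40,255),(250,60,400,300)); 
m=cv2.morphologyEx(m,cv2.MORPH_OPEN,np.ones((9,9))); k=blob(m).reshape(-1,2); print(cv2.boundingRect(k))
for r in range(130,290,15):
    f=np.flatnonzero(m[r,250:400])+250; print(r,(f.min(),f.max(),len(f)) if len(f) else None)
for z in(83,88,93): print(z,cv2.minAreaRect(onz(c,k,z).astype(np.float32)))
E
```

```text
(306, 149, 26, 123)
130 None
145 None
160 (np.int64(306), np.int64(331), 26)
175 (np.int64(306), np.int64(330), 25)
190 (np.int64(307), np.int64(330), 24)
205 (np.int64(307), np.int64(330), 24)
220 (np.int64(307), np.int64(330), 24)
235 (np.int64(307), np.int64(330), 24)
250 (np.int64(307), np.int64(330), 24)
265 (np.int64(307), np.int64(330), 24)
280 None
83 ((535.69970703125, -250.40237426757812), (19.480838775634766, 102.34069061279297), 16.98863983154297)
88 ((535.2427368164062, -248.8994140625), (19.080488204956055, 100.23751068115234), 16.98862648010254)
93 ((534.7857055664062, -247.39639282226562), (18.680086135864258, 98.13426208496094), 16.9886474609375)
```

Both wrist heights agree on the bar: centre (535.1,-249), top at 88, yaw 17.0°. Descend and grip.

jog_arm([
  {"dx": 0, "dy": 0, "dz": 0.8, "ax": 0, "ay": 0, "az": 0, "gripper": 0},
  {"dx": 0, "dy": 0, "dz": 0.8, "ax": 0, "ay": 0, "az": 0, "gripper": 0},
  {"dx": 0, "dy": 0, "dz": 0.6, "ax": 0, "ay": 0, "az": 0, "gripper": 0},
  {"dx": 0, "dy": 0, "dz": 0, "ax": 0, "ay": 0, "az": 0, "gripper": 1},
  {"dx": 0, "dy": 0, "dz": 0, "ax": 0, "ay": 0, "az": 0, "gripper": 1},
  {"dx": 0, "dy": 0, "dz": 0, "ax": 0, "ay": 0, "az": 0, "gripper": 1},
  {"dx": 0, "dy": 0, "dz": 0, "ax": 0, "ay": 0, "az": 0, "gripper": 1},
  {"dx": 0, "dy": 0, "dz": 0, "ax": 0, "ay": 0, "az": 0, "gripper": 1},
  {"dx": 0, "dy": 0, "dz": 0, "ax": 0, "ay": 0, "az": 0, "gripper": 1},
  {"dx": 0, "dy": 0, "dz": 0, "ax": 0, "ay": 0, "az": 0, "gripper": 1},
], squeeze=45)

```text
clock: 16.08
eef_pos: [534.6, -248.6, 66.2]
eef_rot: [-3.142, -0.0, 1.868]
wrist_force: [-0.2, -0.3, -0.2]
finger_gap: 27.2
finger_force: 0.0
```

jog_arm([
  {"dx": 0, "dy": 0, "dz": 0, "ax": 0, "ay": 0, "az": 0, "gripper": 1},
  {"dx": 0, "dy": 0, "dz": 0, "ax": 0, "ay": 0, "az": 0, "gripper": 1},
  {"dx": 0, "dy": 0, "dz": 0, "ax": 0, "ay": 0, "az": 0, "gripper": 1},
], squeeze=45)

```text
clock: 16.45
eef_pos: [534.6, -248.6, 66.2]
eef_rot: [-3.142, -0.0, 1.868]
wrist_force: [0.2, 1.0, -1.0]
finger_gap: 19.6
finger_force: 45.0
```

jog_arm([
  {"dx": 0, "dy": 0, "dz": -0.3, "ax": 0, "ay": 0, "az": 0, "gripper": 1},
  {"dx": 0, "dy": 0, "dz": -0.6, "ax": 0, "ay": 0, "az": 0, "gripper": 1},
  {"dx": 0, "dy": 0, "dz": -0.8, "ax": 0, "ay": 0, "az": 0, "gripper": 1},
  {"dx": 0, "dy": 0, "dz": -0.8, "ax": 0, "ay": 0, "az": 0, "gripper": 1},
  {"dx": 0, "dy": 0, "dz": -0.8, "ax": 0, "ay": 0, "az": 0, "gripper": 1},
  {"dx": 0, "dy": 0, "dz": -0.8, "ax": 0, "ay": 0, "az": 0, "gripper": 1},
  {"dx": 0, "dy": 0, "dz": -0.3, "ax": 0, "ay": 0, "az": 0, "gripper": 1},
  {"dx": 0, "dy": 0, "dz": 0, "ax": 0, "ay": 0, "az": 0, "gripper": 1},
])

```text
clock: 17.45
eef_pos: [534.6, -248.6, 242.4]
eef_rot: [3.141, 0.0, 1.868]
wrist_force: [-0.4, -0.1, -2.9]
finger_gap: 19.7
finger_force: 45.0
```

jog_arm([
  {"dx": 0.49, "dy": 0.096, "dz": 0, "ax": 0, "ay": 0, "az": 0, "gripper": 1},
  {"dx": 0.9, "dy": 0.096, "dz": 0, "ax": 0, "ay": 0, "az": 0, "gripper": 1},
  {"dx": 1, "dy": 0.096, "dz": 0, "ax": 0, "ay": 0, "az": 0, "gripper": 1},
  {"dx": 1, "dy": 0.096, "dz": 0, "ax": 0, "ay": 0, "az": 0, "gripper": 1},
  {"dx": 1, "dy": 0.096, "dz": 0, "ax": 0, "ay": 0, "az": 0, "gripper": 1},
  {"dx": 1, "dy": 0.096, "dz": 0, "ax": 0, "ay": 0, "az": 0, "gripper": 1},
  {"dx": 1, "dy": 0.096, "dz": 0, "ax": 0, "ay": 0, "az": 0, "gripper": 1},
  {"dx": 1, "dy": 0.096, "dz": 0, "ax": 0, "ay": 0, "az": 0, "gripper": 1},
  {"dx": 0.9, "dy": 0.096, "dz": 0, "ax": 0, "ay": 0, "az": 0, "gripper": 1},
  {"dx": 0.62, "dy": 0.096, "dz": 0, "ax": 0, "ay": 0, "az": 0, "gripper": 1},
])

```text
clock: 18.7
eef_pos: [465.6, 105.5, 241.2]
eef_rot: [-3.14, -0.0, 1.869]
wrist_force: [0.5, -0.8, -2.6]
finger_gap: 19.9
finger_force: 45.0
```

jog_arm([
  {"dx": 0, "dy": 0, "dz": 0, "ax": 0, "ay": 0, "az": 0.68, "gripper": 1},
  {"dx": 0, "dy": 0, "dz": 0, "ax": 0, "ay": 0, "az": 0.68, "gripper": 1},
  {"dx": 0, "dy": 0, "dz": 0.5, "ax": 0, "ay": 0, "az": 0, "gripper": 1},
  {"dx": 0, "dy": 0, "dz": 0.8, "ax": 0, "ay": 0, "az": 0, "gripper": 1},
  {"dx": 0, "dy": 0, "dz": 0.5, "ax": 0, "ay": 0, "az": 0, "gripper": 1},
  {"dx": 0, "dy": 0, "dz": 0, "ax": 0, "ay": 0, "az": 0, "gripper": 1},
  {"dx": 0, "dy": 0, "dz": 0, "ax": 0, "ay": 0, "az": 0, "gripper": 1},
])

```text
clock: 19.58
eef_pos: [467.0, 103.8, 170.8]
eef_rot: [3.141, -0.0, 1.631]
wrist_force: [0.4, 0.3, -1.4]
finger_gap: 19.8
finger_force: 45.0
```

```bash
python3 - <<'E'
from h import *
st=manip.read_state(); print(st["clock"],st["eef_pos"],st["eef_rot"],st["wrist_force"],st["finger_gap"])
ims=[]
for n in("wrist","scene","top"):
    c=cam(n); cv2.imwrite(f"pics/{n}6.png",c["image"][:,:,::-1])
w=cv2.imread("pics/wrist6.png")[60:320,160:560]; s=cv2.imread("pics/scene6.png")[140:250,290:400]; t=cv2.imread("pics/top6.png")[170:280,200:310]
o=np.zeros((600,800,3),np.uint8); o[:260,:400]=w; o[0:330,420:750]=cv2.resize(s,(330,330)); o[270:600,0:330]=cv2.resize(t,(330,330)); cv2.imwrite("pics/m6.png",o)
E
```

```text
19.575 [466.96856473 103.80869273 170.77369544] [ 3.14119617e+00 -1.17228592e-04  1.63071562e+00] [ 0.40122637  0.31652788 -1.41658351] 19.75967951716147
```

View pics/m6.png

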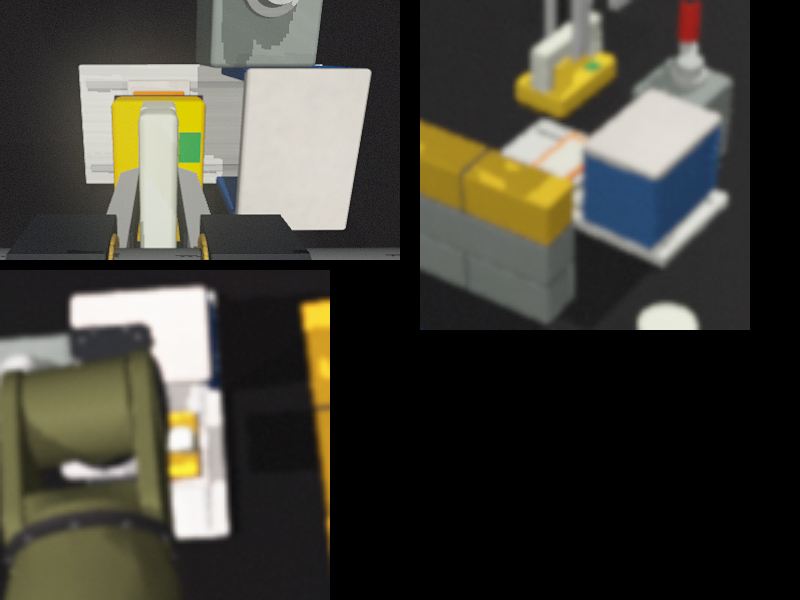

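The montage shows the probe held level above the tray. In the wrist crop the head is square over the orange frame, whose top edge is just visible, and the scene crop shows it clear of shield and wall. Next a partial descent and a check.

jog_arm([
  {"dx": 0, "dy": 0, "dz": 0.5, "ax": 0, "ay": 0, "az": 0, "gripper": 1},
  {"dx": 0, "dy": 0, "dz": 0.5, "ax": 0, "ay": 0, "az": 0, "gripper": 1},
  {"dx": 0, "dy": 0, "dz": 0.35, "ax": 0, "ay": 0, "az": 0, "gripper": 1},
  {"dx": 0, "dy": 0, "dz": 0, "ax": 0, "ay": 0, "az": 0, "gripper": 1},
  {"dx": 0, "dy": 0, "dz": 0, "ax": 0, "ay": 0, "az": 0, "gripper": 1},
])

```text
clock: 20.35
eef_pos: [467.5, 103.5, 117.0]
eef_rot: [3.141, -0.0, 1.63]
wrist_force: [-0.5, 0.2, -2.7]
finger_gap: 19.9
finger_force: 45.0
```

```bash
python3 - <<'E'
from h import *
st=manip.read_state(); p=st["eef_pos"]; print(st["clock"],p,st["eef_rot"])
c=cam("wrist"); s=cam("scene")
m=mask(c,(20,130,90),(35,255,255),(230,120,420,300)); k=blob(m).reshape(-1,2); print(cv2.boundingRect(k))
zt=p[2]-54.2+30
L=[];R=[]
x,y,w,h=cv2.boundingRect(k)
for r in range(y+8,y+70,3):
    f=np.flatnonzero(m[r]); L.append((f.min()-.5,r));R.append((f.max()+.5,r))
L=onz(c,L,zt);R=onz(c,R,zt); print("edges",L[0],L[-1],R[0],R[-1],"mid",(L.mean(0)+R.mean(0))/2, "far edge",onz(c,[(x+w/2,y-.5)],zt))
# probe in scene: lowest yellow points
ms=mask(s,(20,110,90),(35,255,255),(315,120,385,200)); ks=blob(ms).reshape(-1,2); print("scene bbox",cv2.boundingRect(ks))
a=np.radians(3.4);Rm=np.array([[np.cos(a),-np.sin(a)],[np.sin(a),np.cos(a)]]); C=np.array(p[:2])
pts=[(*(C+Rm@q),z) for z in(zt-30,zt) for q in((-30,-50),(30,-50),(30,50),(-30,50))]
pr=proj(s,pts); print("pred bbox",pr.min(0),pr.max(0))
cv2.imwrite("pics/s7.png",cv2.resize(s["image"][130:230,300:400,::-1],(600,600),interpolation=2))
E
```

```text
20.35 [467.46021333 103.49661434 116.97534567] [ 3.14054418e+00 -5.73233502e-05  1.63035640e+00]
(272, 156, 93, 91)
edges [436.85978249 146.99544129] [438.39372612 107.51044711] [494.06711728 150.37878987] [496.57856474 110.94693499] mid [466.31561419 129.26220095] far edge [[465.14752832 153.95995826]]
scene bbox (322, 171, 33, 22)
pred bbox [322.16448801 166.19930596] [355.20841641 194.14033262]
```

View pics/s7.png

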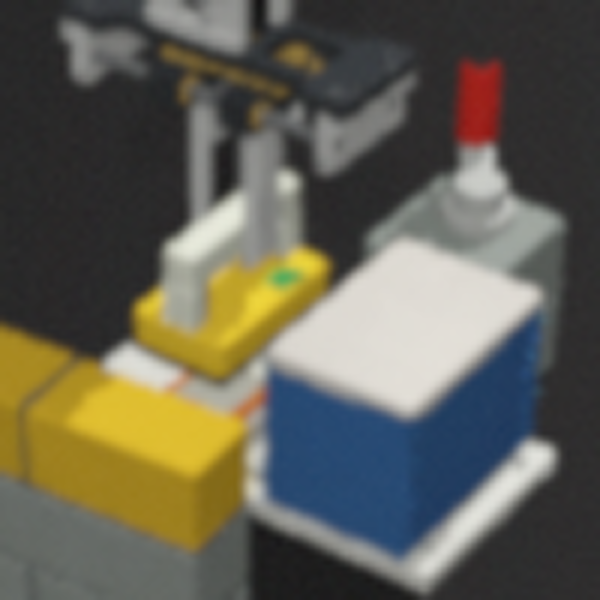

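The scene crop shows the probe level over the frame, clear of wall and shield. Measured head centre is about (467.8,104), against the frame at (467.5,104). Final descent.

jog_arm([
  {"dx": 0, "dy": 0, "dz": 0.2, "ax": 0, "ay": 0, "az": 0, "gripper": 1},
  {"dx": 0, "dy": 0, "dz": 0.15, "ax": 0, "ay": 0, "az": 0, "gripper": 1},
  {"dx": 0, "dy": 0, "dz": 0.1, "ax": 0, "ay": 0, "az": 0, "gripper": 1},
  {"dx": 0, "dy": 0, "dz": 0.09, "ax": 0, "ay": 0, "az": 0, "gripper": 1},
  {"dx": 0, "dy": 0, "dz": 0, "ax": 0, "ay": 0, "az": 0, "gripper": 1},
  {"dx": 0, "dy": 0, "dz": 0, "ax": 0, "ay": 0, "az": 0, "gripper": 1},
  {"dx": 0, "dy": 0, "dz": 0, "ax": 0, "ay": 0, "az": 0, "gripper": 1},
  {"dx": 0, "dy": 0, "dz": 0, "ax": 0, "ay": 0, "az": 0, "gripper": 1},
])

```text
clock: 21.45
eef_pos: [467.1, 103.5, 94.7]
eef_rot: [3.141, -0.0, 1.63]
wrist_force: [0.4, -0.3, -1.8]
finger_gap: 19.7
finger_force: 45.0
```

```bash
python3 - <<'E'
from h import *
st=manip.read_state(); p=st["eef_pos"]; print(st["clock"],p,st["eef_rot"],st["wrist_force"])
c=cam("wrist"); m=mask(c,(20,130,90),(35,255,255),(230,120,420,300)); x,y,w,h=cv2.boundingRect(blob(m)); zt=p[2]-24.2
print("far",onz(c,[(x+w/2,y-.5)],zt),"sides",onz(c,[(x-.5,y+40),(x+w-.5,y+40)],zt))
E
```

```text
21.45 [467.10844129 103.46034827  94.73117462] [ 3.14144360e+00 -1.23208018e-05  1.63043796e+00] [ 0.39204378 -0.3354697  -1.77026766]
far [[464.77457763 153.90044052]] sides [[436.30547326 126.3038882 ]
 [495.67812166 129.82670356]]
```

The underside is about 10.5 mm above the frame, and the probe is centred and still. Handing in.

```bash
python3 -c "
from cell import job
print(job.sign_off())"
```

```text
the job is handed in; nothing more can be done
None
```

I wound the tray out about 108 mm by the crank and handed in with the probe gripped level about 10.5 mm above the sample frame, centred within about 1 mm by the camera measurements. No verdict came back from the judge.

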